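# Stow the sample jars with their lids pressed home

## Robot

A 6-joint arm with a two-finger parallel gripper is mounted at the origin on the work surface. World frame = base frame: x ahead of the robot, y to its left, z up, the work surface at z = 0. Lengths are in m, angles in rad, forces in N, time in s.
With the tool pointing down it reaches from about 0.35 to 0.85 m from the base axis. Payload 8.1 kg.
Tool frame: the origin (TCP) lies on the centre line of the jaws, within the pads' length; the fingertips stand 17 mm ahead of it and the grasp point (between the pads) lies 2 mm behind it; z points along the fingers, y is the line along which they close (so a half turn about z gives the same grasp; the last joint's range is limited). The gripper opens to 93 mm and grips with 3 to 60 N. Pads are 15 mm wide; open, the fingers measure 128 mm over their backs; the gripper's body (75 mm by 188 mm) begins 65 mm behind the grasp point.
Start: joints at [-0.085, 0.13, 1.488, -0, 1.523, -0.085], TCP at [0.6, 0, 0.236] pointing down, gripper open.
Joint ranges: [-2.96, 2.96], [-0.89, 2.26], [0.02, 2.5], [-1.34, 4.48], [0, 2.73], [-2.66, 2.66]. Speed limits (rad/s): [2.39, 2.39, 2.79, 3.14, 3.14, 3.14].

## Interface

Orientations are given as a rotation vector (axis times angle).
In Python, from plant import telemetry, viewer, order gives the robot as it stands.
- The arm moves only by the tool send_rows, never from a script. Its argument "plan" is a list that holds one entry, the list of rows, each a list of 5 numbers: the closure, from -1 (fully open) to 1 (shut), then the shift along the world's x, y, z normalised to -1 to 1, where 1 is 0.2 m, then the turn about the world's z normalised to -1 to 1, where 1 is 60 degrees. A call has 1 to 20 rows; each row is the pose to reach, as a shift and turn from the pose commanded when the call began; what a row does not reach only later rows make up. A row lasts 1/12 s, in which the tool goes at most 41.7 mm and 7.16 degrees, less where a joint would pass 70% of its speed; a pose out of reach is approached as far as the arm can. A call with a number of a shift or a turn outside -1 to 1 is refused whole. A call with a gripper value outside its range is refused whole. The fingers move at their own pace and stop on an object; "force" is the grip in N (left out, the last holds). Time passes only in rows, so rows that repeat a pose let the fingers close. It gives the time, the measured TCP pose, the force, the opening and the grip force at its end, in the units of the state.
- telemetry.read_state(): the state, without advancing time (a new reading comes with each control period).
- viewer.read_camera(name): name is "scene" or "side" or "wrist"; returns (picture, depth): 420x560x3 uint8, blue, green, red; 420x560 float32, m along the optical axis (not along the pixel's ray), 0 where there is no reading.
- viewer.calibration(name): a dict with "camera_matrix" (3x3 intrinsics, pixels), "extrinsics" (4x4, takes a point from camera to world coordinates); the wrist camera has in their place "hand_eye" (4x4, takes a point from camera to tool coordinates, whose origin is the TCP and whose axes are the flange's). Camera axes: x right, y up, looking along -z (the intrinsics and any distortion apply to the point x, -y, -z); pixel columns grow to the right and rows downward; lengths in m; the calibration is good to about 2 mm. The wrist camera is an equidistant fisheye: a pixel r from the principal point sees the ray r / f radians off the axis. A picture is of the moment at which its call begins: read the wrist's pose just before it. calibration takes no time and is no camera call.
- order.close_job(): hands the job in; it is judged then, once.
The state is a dict: "t": time; "q": joint angles; "dq": joint speeds; "joint_torque": joint torques, N m; "tool_pos": TCP position; "orientation": TCP orientation; "force": force on the tool from outside, world axes, zero at the start; "wrist_torque": the same for the moment, N m; "opening": finger opening in m; "gripper_force": force on a finger pad.
Only numpy, scipy, OpenCV 4.12 (cv2) and the standard library are available. Lean on these libraries where they do the work, as an engineer would, in place of code of your own. Each camera call takes 0.05 s, during which the arm holds its last target. There are 200 camera calls.

## Task

Pull the sample drawer out to its stop, stand every sample jar from the bench upright on the drawer's floor, and, before closing it, see that every jar in the drawer, including the one already inside, has its blue lid pressed down fully home so that no red shows. Then slide the drawer fully shut with all the jars upright inside, and leave the bottles and the beaker as they are.

Things in the scene. Friction and masses are not known exactly. Their poses are not given: they have to be found in the camera images.
- jar_a: squat amber sample jar, white label, blue push-in lid; starts on the bench to the robot's left (may be absent). Body 50 mm diameter, 44 tall, about 155 g; origin centre of underside, z up its axis. Lid 40 mm diameter, 12 thick, captive; jar is 62 mm tall with lid proud, 56 with lid home. Grip the body
- jar_a_lid_top (a point): centre of the flat top of jar_a's lid; z up the jar's axis
- jar_a_lid (a joint): how far this lid has been pressed down, m: 0 = 6 mm proud (a red collar shows under the blue lid), 0.006 = fully home, blue lid flush on the glass. Moves with stiff friction of about 6 N and stays where it is left; starts 4 to 6 mm proud
- jar_b: squat amber sample jar, white label, blue push-in lid; starts on the bench to the robot's left (may be absent). Body 50 mm diameter, 44 tall, about 155 g; origin centre of underside, z up its axis. Lid 40 mm diameter, 12 thick, captive; jar is 62 mm tall with lid proud, 56 with lid home. Grip the body
- jar_b_lid_top (a point): centre of the flat top of jar_b's lid; z up the jar's axis
- jar_b_lid (a joint): how far this lid has been pressed down, m: 0 = 6 mm proud (a red collar shows under the blue lid), 0.006 = fully home, blue lid flush on the glass. Moves with stiff friction of about 6 N and stays where it is left; starts 4 to 6 mm proud
- jar_c: squat amber sample jar, white label, blue push-in lid; starts on the bench to the robot's left (may be absent). Body 50 mm diameter, 44 tall, about 155 g; origin centre of underside, z up its axis. Lid 40 mm diameter, 12 thick, captive; jar is 62 mm tall with lid proud, 56 with lid home. Grip the body
- jar_c_lid_top (a point): centre of the flat top of jar_c's lid; z up the jar's axis
- jar_c_lid (a joint): how far this lid has been pressed down, m: 0 = 6 mm proud (a red collar shows under the blue lid), 0.006 = fully home, blue lid flush on the glass. Moves with stiff friction of about 6 N and stays where it is left; starts 4 to 6 mm proud
- jar_d: squat amber sample jar, white label, blue push-in lid; already stands inside the drawer, hidden until it is pulled out. Body 50 mm diameter, 44 tall, about 155 g; origin centre of underside, z up its axis. Lid 40 mm diameter, 12 thick, captive; jar is 62 mm tall with lid proud, 56 with lid home. Grip the body
- jar_d_lid_top (a point): centre of the flat top of jar_d's lid; z up the jar's axis
- jar_d_lid (a joint): how far this lid has been pressed down, m: 0 = 6 mm proud (a red collar shows under the blue lid), 0.006 = fully home, blue lid flush on the glass. Moves with stiff friction of about 6 N and stays where it is left; starts 4 to 6 mm proud
- drawer (a joint): drawer travel, m: 0 = shut, 0.17 = out at its stop; slides along the unit's -x (towards the robot), light friction of about 1.5 N
- unit: fixed grey sample drawer unit, 260 deep (x) x 340 wide (y) x 108 mm high, its single drawer facing the robot; origin at the middle of its shell's front lower edge, on the bench, -x is the way the drawer opens. The closed drawer's front panel (15 mm thick, top edge at 92 mm height) covers the shell's front
- drawer_handle (a point): middle of the drawer's horizontal steel bar handle, 120 mm long along the unit's y, round bar about 10 mm thick, 35 mm in front of the drawer's front face, 68 mm above the bench (40 mm below the unit's top); moves with the drawer; axes as the unit's
- drawer_floor (a point): point on the drawer's flat white floor (22 mm above the bench), midway across, 80 mm behind the front panel's inner side; moves with the drawer; axes as the unit's. Inside spans x -80 to +150, y -150 to +150 mm of it; side and back walls 35 mm above the floor, front panel 70 mm. Drawer fully out: x -80 to +90 mm is clear of the shell
- reagent: bystander: amber bottle with blue cap, 64 mm diameter, 150 mm tall; origin at the centre of its underside; leave alone
- beaker: bystander: open glass beaker, 66 mm diameter, 85 mm tall; origin at the centre of its underside; leave alone
- solvent: bystander: small white bottle with red cap, 52 mm diameter, 110 mm tall; origin at the centre of its underside; leave alone

How it is judged:
On the way, in this order (a step that is already met when the one before it is completed fails the run):
1. the drawer is pulled out to its stop (value of joint drawer above 0.16 m), for 0.2 s.
2. with the drawer still out, every jar stands upright in it with its lid pressed home (value of joint drawer above 0.1 m and x of jar_a in the frame of drawer_floor between -0.075 and 0.145 m and y of jar_a in the frame of drawer_floor between -0.145 and 0.145 m and z of jar_a in the frame of drawer_floor between -0.006 and 0.008 m and angle between each of jar_a, jar_b, jar_c, jar_d's own z axis and vertical below 0.12 rad and value of joint each of jar_a_lid, jar_b_lid, jar_c_lid, jar_d_lid above 0.0045 m and x of jar_b in the frame of drawer_floor between -0.075 and 0.145 m and y of jar_b in the frame of drawer_floor between -0.145 and 0.145 m and z of jar_b in the frame of drawer_floor between -0.006 and 0.008 m and x of jar_c in the frame of drawer_floor between -0.075 and 0.145 m and y of jar_c in the frame of drawer_floor between -0.145 and 0.145 m and z of jar_c in the frame of drawer_floor between -0.006 and 0.008 m and x of jar_d in the frame of drawer_floor between -0.075 and 0.145 m and y of jar_d in the frame of drawer_floor between -0.145 and 0.145 m and z of jar_d in the frame of drawer_floor between -0.006 and 0.008 m), for 0.2 s.
At the end, for the whole second after the job is handed in: The drawer is shut to within 8 mm; every jar present stands upright (within 0.12 rad) on the drawer's floor, inside its walls and at rest, with its lid within 1.5 mm of fully home (value of joint drawer below 0.008 m and x of jar_a in the frame of drawer_floor between -0.075 and 0.145 m and y of jar_a in the frame of drawer_floor between -0.145 and 0.145 m and z of jar_a in the frame of drawer_floor between -0.006 and 0.008 m and angle between each of jar_a, jar_b, jar_c, jar_d's own z axis and vertical below 0.12 rad and value of joint each of jar_a_lid, jar_b_lid, jar_c_lid, jar_d_lid above 0.0045 m and x of jar_b in the frame of drawer_floor between -0.075 and 0.145 m and y of jar_b in the frame of drawer_floor between -0.145 and 0.145 m and z of jar_b in the frame of drawer_floor between -0.006 and 0.008 m and x of jar_c in the frame of drawer_floor between -0.075 and 0.145 m and y of jar_c in the frame of drawer_floor between -0.145 and 0.145 m and z of jar_c in the frame of drawer_floor between -0.006 and 0.008 m and x of jar_d in the frame of drawer_floor between -0.075 and 0.145 m and y of jar_d in the frame of drawer_floor between -0.145 and 0.145 m and z of jar_d in the frame of drawer_floor between -0.006 and 0.008 m and linear speed of each of jar_a, jar_b, jar_c, jar_d below 0.02 m/s); the robot touches nothing.
It fails at once if a bottle or the beaker is moved more than 30 mm or tipped (distance of any of reagent, beaker, solvent from where it was at the start of the episode above 0.03 m or angle between any of reagent, beaker, solvent's own z axis and vertical above 0.4 rad).
Of jar_a, jar_b, jar_c only 2 to 3 are there at a start; the rules pass over those that are not, and their reading is None.
At some moment in a run one of jar_a, jar_b, jar_c may be knocked a few centimetres aside while the robot is not near it.
It also fails if it takes over 210 s, if anything falls off the work surface, if the arm or the gripper's body presses on something with over 40 N, if the wrist force passes 120 N, or if a joint passes its speed limit or range.

## Working session

There is one attempt and no reset: what is moved stays moved. The work goes in short steps, Python scripts to look and compute and a tool call to move; the robot and the scene stay as the last step left them, time stands still between calls to the robot, and variables do not carry over. Pictures are saved under pics/ and viewed, at most 14 in all, crops included, and the job is handed in when it is done.

Besides the shell and the picture viewer there is one more tool, called after "Emit:" as name([rows], argument=value, ...), one row to a line, values as JSON. send_rows: Moves the arm, as the interface text tells. Scaled input: -1 to 1 covers 0.2 m each way for a shift and 60 degrees each way for a turn. Its arguments: {"type":"object","properties":{"plan":{"type":"array"},"force":{"type":"number"}},"required":["plan"]}

```bash
ls; mkdir -p pics
cat > h.py <<'E'
import numpy as np, cv2
from plant import telemetry, viewer, order
from scipy.spatial.transform import Rotation as R
def grab(name, fn=None):
    s=telemetry.read_state(); im,d=viewer.read_camera(name); c=viewer.calibration(name)
    if fn: cv2.imwrite('pics/'+fn+'.png',im)
    K=np.array(c['camera_matrix'])
    if name=='wrist':
        T=np.eye(4);T[:3,:3]=R.from_rotvec(s['orientation']).as_matrix();T[:3,3]=s['tool_pos'];T=T@np.array(c['hand_eye'])
    else: T=np.array(c['extrinsics'])
    v,u=np.mgrid[0:im.shape[0],0:im.shape[1]]
    x=(u-K[0,2])/K[0,0]; y=(v-K[1,2])/K[1,1]
    if name=='wrist':
        r=np.hypot(x,y)+1e-9; t=np.tan(r)/r; x=x*t;y=y*t
    P=np.stack([x*d,-y*d,-d,np.ones_like(d)],-1)@T.T
    P=P[...,:3]; P[d==0]=np.nan
    return im,d,P
E
python3 - <<'E'
from h import *
for n in ('scene','side'):
    im,d,P=grab(n,n+'0'); np.save(n+'0.npy',P)
    c=viewer.calibration(n); print(n,{k:np.round(v,3).tolist() if k!='x' else 0 for k,v in c.items()})
print(telemetry.read_state())
E
```

```text
pics
scene {'camera_matrix': [[451.699, 0.0, 283.992], [0.0, 451.699, 220.541], [0.0, 0.0, 1.0]], 'extrinsics': [[0.147, -0.795, 0.589, 1.235], [0.989, 0.117, -0.089, -0.164], [0.002, 0.596, 0.803, 1.014], [0.0, 0.0, 0.0, 1.0]]}
side {'camera_matrix': [[385.385, 0.0, 282.712], [0.0, 385.385, 207.61], [0.0, 0.0, 1.0]], 'extrinsics': [[-0.967, 0.183, -0.177, 0.389], [-0.255, -0.664, 0.703, 0.634], [0.011, 0.725, 0.688, 0.754], [0.0, 0.0, 0.0, 1.0]]}
{'t': 0.1, 'q': array([-8.54203311e-02,  1.31083742e-01,  1.48914337e+00,  1.55474342e-05,
        1.52300059e+00, -8.54010664e-02]), 'dq': array([ 0.00125865, -0.00184265, -0.00283989, -0.00080681,  0.00120617,
        0.0008823 ]), 'joint_torque': array([ 2.89806376e-03, -5.61339462e+01, -4.93095982e+01,  7.72326719e-02,
        2.89617141e-02, -2.83941080e-05]), 'tool_pos': array([5.99526294e-01, 5.63247461e-05, 2.34708293e-01]), 'orientation': array([-2.22057204e+00, -2.22052758e+00,  1.63521974e-03]), 'force': array([ 0.72695387,  0.93634093, -0.01745987]), 'wrist_torque': array([-0.00880738,  0.02309121, -0.0167413 ]), 'gripper_force': 0.0, 'opening': 0.09289947757186616}
```

View pics/scene0.png

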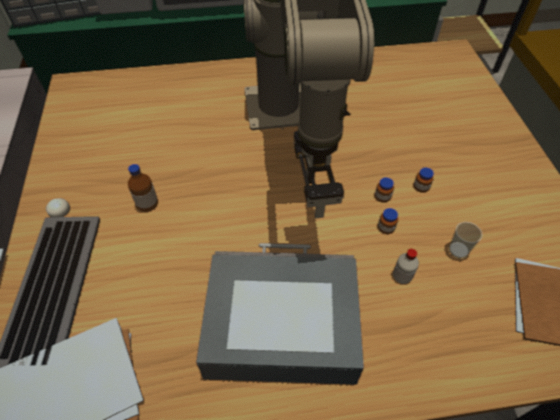

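View pics/side0.png

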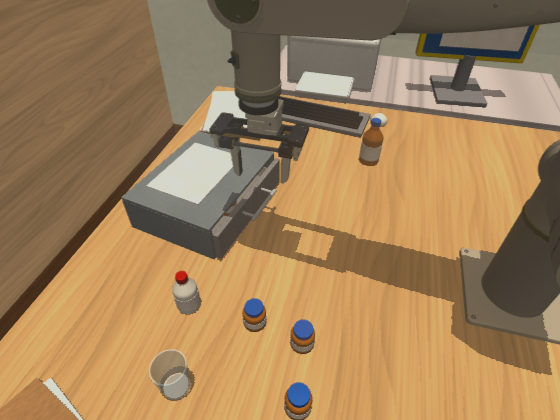

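The pictures show three jars: lids at (386,183), (425,174) and (390,214) in scene. The unit handle is at about (285,246), and the solvent is at (405,265).

```bash
cat >> h.py <<'E'
def lids(im,P,zmin=0.03,zmax=0.11,box=None,minn=20):
    b,g,r=[im[...,i].astype(int) for i in range(3)]
    m=((b>90)&(b>1.7*r)&(b>1.5*g)).astype(np.uint8)
    n,l,st,ce=cv2.connectedComponentsWithStats(m)
    for i in range(1,n):
        if st[i,4]<minn: continue
        Q=P[l==i];Q=Q[~np.isnan(Q[:,0])]
        if len(Q)<10: continue
        zt=np.percentile(Q[:,2],90); T=Q[abs(Q[:,2]-zt)<0.005]
        (cx,cy),rad=cv2.minEnclosingCircle(T[:,:2].astype(np.float32))
        print('lid px',ce[i].round(),'n',st[i,4],'circ',round(cx,4),round(cy,4),'rad',round(rad,4),'mean',T.mean(0).round(4))
E
python3 - <<'E'
from h import *
for n in ('scene','side'):
    im=cv2.imread(f'pics/{n}0.png');P=np.load(n+'0.npy'); print(n); lids(im,P)
    m=(abs(P[...,2]-.108)<.008)&(P[...,0]>.45)&(abs(P[...,1])<.4)
    k,l,st,ce=cv2.connectedComponentsWithStats(m.astype(np.uint8))
    i=1+np.argmax(st[1:,4]); Q=P[l==i]; print('unit',cv2.minAreaRect(Q[:,:2].astype(np.float32)),np.median(Q[:,2]))
    print(cv2.boxPoints(cv2.minAreaRect(Q[:,:2].astype(np.float32))))
P=np.load('scene0.npy')
for (u,v) in [(262,246),(270,246),(285,246),(300,247),(308,247)]:
    print(u,[P[w,u].round(3).tolist() for w in (v-2,v-1,v,v+1)])
for n,p in (('reagent',(144,190)),('solvent',(405,265)),('beaker',(466,235))): print(n,P[p[1],p[0]])
E
```

```text
scene
lid px [133. 168.] n 53 circ 0.3742 -0.4319 rad 0.0127 mean [ 0.3743 -0.4315  0.149 ]
lid px [426. 172.] n 89 circ 0.4269 0.3692 rad 0.0191 mean [0.4261 0.3683 0.0614]
lid px [386. 183.] n 95 circ 0.4459 0.2459 rad 0.0188 mean [0.4463 0.2447 0.0606]
lid px [390. 214.] n 113 circ 0.5543 0.2241 rad 0.0182 mean [0.5552 0.2238 0.0612]
unit ((0.7997395992279053, -0.10427209734916687), (0.3403339982032776, 0.2631899118423462), 79.64900207519531) 0.10843316599141317
[[ 0.639711   -0.24802501]
 [ 0.8986176  -0.29531443]
 [ 0.9597682   0.03948082]
 [ 0.7008616   0.08677024]]
side
lid px [376. 120.] n 30 circ 0.3714 -0.4271 rad 0.0131 mean [ 0.3705 -0.4276  0.1502]
lid px [254. 307.] n 243 circ 0.5499 0.2268 rad 0.0195 mean [0.5498 0.2273 0.0611]
lid px [303. 329.] n 273 circ 0.4411 0.2474 rad 0.0195 mean [0.4411 0.2481 0.0604]
lid px [299. 394.] n 409 circ 0.4218 0.3713 rad 0.0194 mean [0.4217 0.3717 0.0616]
unit ((0.7982922196388245, -0.10087326169013977), (0.3433177173137665, 0.2633114755153656), 79.41082000732422) 0.10840146924748117
[[ 0.6373335  -0.24541497]
 [ 0.89616084 -0.2938026 ]
 [ 0.9592509   0.04366845]
 [ 0.7004236   0.09205607]]
262 [[0.609, -0.125, 0.073], [0.611, -0.125, 0.072], [0.612, -0.125, 0.069], [0.618, -0.126, 0.073]]
270 [[0.612, -0.105, 0.073], [0.614, -0.105, 0.072], [0.617, -0.106, 0.072], [0.616, -0.106, 0.066]]
285 [[0.616, -0.068, 0.072], [0.62, -0.068, 0.073], [0.62, -0.068, 0.069], [0.623, -0.069, 0.068]]
300 [[0.625, -0.031, 0.071], [0.626, -0.031, 0.068], [0.631, -0.032, 0.072], [0.632, -0.032, 0.068]]
308 [[0.628, -0.011, 0.071], [0.632, -0.012, 0.074], [0.633, -0.012, 0.071], [0.634, -0.012, 0.068]]
reagent [ 0.40095621 -0.41784124  0.08885644]
solvent [0.72162206 0.20873283 0.07619789]
beaker [0.63445043 0.41183044 0.03586045]
```

Emit:
send_rows([
  [[0.53, 0.05, -0.17, -0.2, -0.08], [0.53, 0.105, -0.345, -0.38, -0.173], [0.53, 0.105, -0.345, -0.38, -0.173], [0.53, 0.105, -0.345, -0.38, -0.173], [0.53, 0.105, -0.345, -0.38, -0.173], [0.53, 0.105, -0.345, -0.38, -0.173], [0.53, 0.105, -0.345, -0.38, -0.173], [0.53, 0.105, -0.345, -0.38, -0.173]],
], force=30)

```text
t: 0.77
tool_pos: [0.6218, -0.0681, 0.1614]
orientation: [2.41, 2.012, 0.003]
force: [0.4, 0.1, -0.1]
opening: 0.0442
gripper_force: 0.0
```

Run:
```python
from h import *
im,d,P=grab('wrist','w1')
m=(P[...,2]>.055)&(P[...,2]<.08)&(abs(P[...,0]-.62)<.03)&(abs(P[...,1]+.07)<.08)
Q=P[m]; print(m.sum(), cv2.minAreaRect(Q[:,:2].astype(np.float32)), Q[:,2].max())
s=telemetry.read_state(); print(s['tool_pos'],s['opening'],s['force'])
```

```text
2981 ((0.6307195425033569, -0.07750558853149414), (0.13973993062973022, 0.04067430645227432), 80.3381576538086) 0.07967654782373443
[ 0.62174289 -0.06820282  0.1612766 ] 0.04037286959985663 [0.56575473 0.07703907 0.33345734]
```

View pics/w1.png

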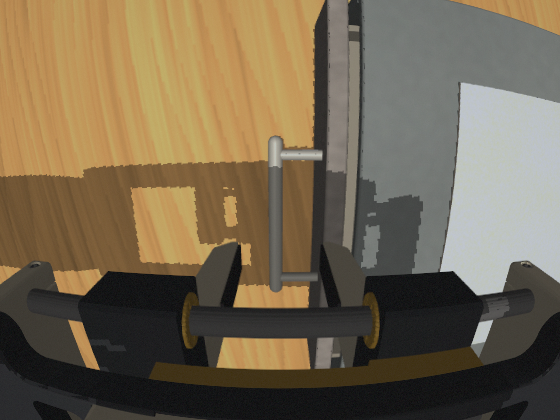

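Wrist view: the handle bar runs from (276,142) to (275,288), and its posts meet the panel at column 320.

Run:
```python
from h import *
im,d,P=grab('wrist')
for v in (160,180,200,220,240,260): 
    q=P[v,268:285]; q=q[q[:,2]>.06]; print(v,q[:,0].min().round(4),q[:,0].max().round(4),np.median(q,0).round(4))
print(P[142,276],P[287,276]); s=telemetry.read_state(); print(s['tool_pos'],s['opening'])
```

```text
160 0.6207 0.631 [ 0.626  -0.0236  0.0727]
180 0.6187 0.6283 [ 0.6236 -0.0385  0.0727]
200 0.6157 0.6255 [ 0.6208 -0.0537  0.0731]
220 0.6126 0.6227 [ 0.6179 -0.0694  0.0732]
240 0.6094 0.6197 [ 0.6148 -0.086   0.0729]
260 0.606 0.6164 [ 0.6116 -0.1031  0.0728]
[ 0.62911308 -0.01072099  0.07423845] [ 0.60729194 -0.12804047  0.07310894]
[ 0.6216173  -0.06828977  0.16101765] 0.036383618871549825
```

Emit:
send_rows([
  [[0.53, -0.017, 0, 0, 0], [0.53, -0.017, 0, 0, 0], [0.53, -0.017, 0, 0, 0], [0.53, -0.017, 0, 0, 0], [0.53, -0.017, 0, -0.1, 0], [0.53, -0.017, 0, -0.2, 0], [0.53, -0.017, 0, -0.3, 0], [0.53, -0.017, 0, -0.4, 0], [0.53, -0.017, 0, -0.44, 0], [0.53, -0.017, 0, -0.44, 0], [1, -0.017, 0, -0.44, 0], [1, -0.017, 0, -0.44, 0], [1, -0.017, 0, -0.44, 0], [1, -0.017, 0, -0.44, 0], [1, -0.017, 0, -0.44, 0]],
])

```text
t: 2.12
tool_pos: [0.6187, -0.0692, 0.0733]
orientation: [2.412, 2.01, 0.002]
force: [-0.3, 0.4, 4.5]
opening: 0.0103
gripper_force: 30.0
```

Emit:
send_rows([
  [[1, -0.02, 0.004, 0, 0], [1, -0.06, 0.011, 0, 0], [1, -0.12, 0.022, 0, 0], [1, -0.18, 0.033, 0, 0], [1, -0.24, 0.043, 0, 0], [1, -0.3, 0.054, 0, 0], [1, -0.36, 0.065, 0, 0], [1, -0.42, 0.076, 0, 0], [1, -0.48, 0.087, 0, 0], [1, -0.54, 0.098, 0, 0], [1, -0.6, 0.109, 0, 0], [1, -0.66, 0.119, 0, 0], [1, -0.72, 0.13, 0, 0], [1, -0.77, 0.139, 0, 0], [1, -0.81, 0.147, 0, 0], [1, -0.83, 0.15, 0, 0], [1, -0.84, 0.152, 0, 0], [1, -0.84, 0.152, 0, 0], [1, -0.84, 0.152, 0, 0]],
])

```text
t: 3.7
tool_pos: [0.4551, -0.0394, 0.0734]
orientation: [2.405, 2.004, 0.015]
force: [30.3, -3.1, -17.7]
opening: 0.0101
gripper_force: 30.0
```

Emit:
send_rows([
  [[0.5, 0, 0, 0, 0], [0.5, 0, 0, 0, 0], [0.5, 0, 0, 0, 0], [0.5, 0, 0, 0, 0], [0.5, 0, 0, 0.1, 0], [0.5, 0, 0, 0.25, 0], [0.5, 0, 0, 0.4, 0], [0.0, 0, 0.1, 0.6, 0], [-0.5, 0.05, 0.3, 0.8, 0], [-0.5, 0.1, 0.5, 0.9, 0], [-0.5, 0.2, 0.7, 0.9, 0], [-0.5, 0.3, 0.9, 0.9, 0], [-0.5, 0.3, 0.95, 0.9, 0], [-0.5, 0.3, 0.95, 0.9, 0], [-0.5, 0.3, 0.95, 0.9, 0], [-0.5, 0.3, 0.95, 0.9, 0]],
])

```text
t: 5.03
tool_pos: [0.5086, 0.1511, 0.2505]
orientation: [-2.412, -2.012, 0.004]
force: [0.4, -0.6, -0.3]
opening: 0.0696
gripper_force: 0.0
```

Run:
```python
from h import *
for n in ('scene','side','wrist'):
    im,d,P=grab(n,n+'2'); np.save(n+'2.npy',P); print(n); lids(im,P)
s=telemetry.read_state(); print(s['tool_pos'],s['opening'],s['force'])
```

```text
scene
lid px [133. 168.] n 53 circ 0.3734 -0.4318 rad 0.0127 mean [ 0.3749 -0.4315  0.1496]
lid px [426. 172.] n 89 circ 0.4258 0.3668 rad 0.0187 mean [0.4262 0.3681 0.062 ]
lid px [386. 183.] n 95 circ 0.4457 0.2452 rad 0.019 mean [0.447  0.2446 0.0606]
lid px [390. 214.] n 114 circ 0.5557 0.2221 rad 0.0193 mean [0.5553 0.2233 0.0615]
lid px [293. 222.] n 140 circ 0.5616 -0.0376 rad 0.0205 mean [ 0.5605 -0.0396  0.0824]
side
lid px [376. 120.] n 32 circ 0.3708 -0.4311 rad 0.014 mean [ 0.3707 -0.428   0.1504]
lid px [283. 212.] n 121 circ 0.5569 -0.0378 rad 0.0191 mean [ 0.5569 -0.0362  0.0824]
lid px [254. 307.] n 246 circ 0.551 0.2267 rad 0.0198 mean [0.5498 0.2276 0.0611]
lid px [303. 329.] n 275 circ 0.4411 0.2475 rad 0.0196 mean [0.4409 0.2483 0.0606]
lid px [299. 394.] n 410 circ 0.4214 0.3712 rad 0.0196 mean [0.4216 0.3717 0.0615]
wrist
lid px [166.  12.] n 742 circ 0.4231 0.3687 rad 0.0196 mean [0.4229 0.3666 0.0612]
lid px [203. 113.] n 1004 circ 0.4427 0.245 rad 0.0196 mean [0.443  0.245  0.0603]
lid px [308. 112.] n 1083 circ 0.5519 0.2239 rad 0.0195 mean [0.5518 0.224  0.0613]
lid px [346. 339.] n 149 circ 0.0 0.0 rad 0.0 mean [nan nan nan]
[0.509088   0.15022901 0.25131121] 0.06951342618216468 [ 0.30285675 -0.31912832  0.30869352]h.py:28: RuntimeWarning: Mean of empty slice.
  print('lid px',ce[i].round(),'n',st[i,4],'circ',round(cx,4),round(cy,4),'rad',round(rad,4),'mean',T.mean(0).round(4))
  ret = um.true_divide(
```

View pics/scene2.png

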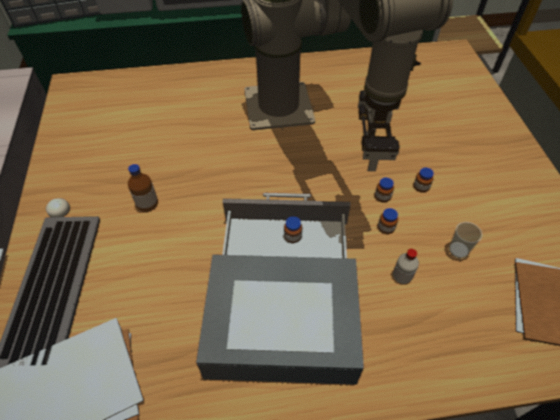

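Emit:
send_rows([
  [[-0.5, 0.1, 0.2, -0.1, 0], [-0.5, 0.215, 0.37, -0.25, 0], [-0.5, 0.215, 0.37, -0.4, 0], [-0.5, 0.215, 0.37, -0.55, 0], [-0.5, 0.215, 0.37, -0.7, 0], [-0.5, 0.215, 0.37, -0.76, 0], [-0.5, 0.215, 0.37, -0.76, 0], [-0.5, 0.215, 0.37, -0.76, 0]],
])

```text
t: 5.85
tool_pos: [0.5526, 0.2246, 0.1002]
orientation: [-2.414, -2.01, 0.001]
force: [0.6, -0.2, 0.0]
opening: 0.0698
gripper_force: 0.0
```

Run:
```python
from h import *
im,d,P=grab('side'); lids(im,P)
P=np.load('scene2.npy'); print([P[v,285].round(3).tolist() for v in range(192,206,1)])
s=telemetry.read_state(); print(s['tool_pos'],s['opening'],s['force'])
```

```text
lid px [283. 213.] n 125 circ 0.5579 -0.0375 rad 0.0201 mean [ 0.5567 -0.0357  0.0824]
lid px [254. 307.] n 231 circ 0.5504 0.2263 rad 0.0197 mean [0.5501 0.2268 0.0612]
lid px [303. 329.] n 284 circ 0.4414 0.2478 rad 0.0195 mean [0.4411 0.2487 0.0606]
lid px [299. 394.] n 418 circ 0.4216 0.3709 rad 0.0198 mean [0.4216 0.3718 0.0616]
[[0.388, -0.033, -0.001], [0.45, -0.043, 0.069], [0.457, -0.044, 0.073], [0.458, -0.044, 0.07], [0.46, -0.044, 0.069], [0.404, -0.036, -0.004], [0.408, -0.036, -0.003], [0.416, -0.037, 0.001], [0.492, -0.049, 0.091], [0.494, -0.049, 0.089], [0.5, -0.05, 0.093], [0.501, -0.051, 0.09], [0.504, -0.051, 0.089], [0.503, -0.051, 0.084]]
[0.55377651 0.2250813  0.10176706] 0.06983811322293591 [-0.15227622 -0.58164776  0.63370747]
```

Emit:
send_rows([
  [[-0.5, 0, 0, -0.15, 0], [-0.5, 0, 0, -0.28, 0], [-0.5, 0, 0, -0.35, 0], [-0.5, 0, 0, -0.35, 0], [1, 0, 0, -0.35, 0], [1, 0, 0, -0.35, 0], [1, 0, 0, -0.35, 0], [1, 0, 0, -0.35, 0], [1, 0, 0, -0.35, 0], [1, 0, 0, -0.35, 0], [1, 0, 0, -0.25, 0], [1, 0, 0, -0.1, 0], [1, 0, 0, 0.1, 0], [1, 0, 0, 0.2, 0], [1, 0, 0, 0.2, 0]],
], force=25)

```text
t: 7.15
tool_pos: [0.5565, 0.2267, 0.1472]
orientation: [2.41, 2.009, 0.016]
force: [1.3, 0.9, -0.5]
opening: 0.0496
gripper_force: 25.0
```

Emit:
send_rows([
  [[1, 0.03, -0.1, 0, 0], [1, 0.06, -0.25, 0, 0], [1, 0.09, -0.4, 0, 0], [1, 0.11, -0.55, 0, 0], [1, 0.13, -0.7, 0, 0], [1, 0.15, -0.85, 0, 0], [1, 0.167, -0.93, 0, 0], [1, 0.167, -0.955, 0, 0], [1, 0.167, -0.955, 0, 0], [1, 0.167, -0.955, -0.1, 0], [1, 0.167, -0.955, -0.2, 0], [1, 0.167, -0.955, -0.3, 0], [1, 0.167, -0.955, -0.38, 0], [1, 0.167, -0.955, -0.41, 0], [1, 0.167, -0.955, -0.42, 0], [1, 0.167, -0.955, -0.42, 0]],
])

```text
t: 8.48
tool_pos: [0.5858, 0.0353, 0.0555]
orientation: [-2.412, -2.012, 0.0]
force: [0.0, -0.1, -0.2]
opening: 0.0496
gripper_force: 25.0
```

Emit:
send_rows([
  [[1, 0, 0, -0.01, 0], [1, 0, 0, -0.018, 0], [1, 0, 0, -0.018, 0], [-0.42, 0, 0, -0.018, 0], [-0.42, 0, 0, -0.018, 0], [-0.42, 0, 0, -0.018, 0], [-0.42, 0, 0, -0.018, 0], [-0.42, 0, 0, 0.1, 0], [-0.42, 0, 0, 0.25, 0], [-0.42, 0, 0, 0.4, 0], [-0.42, 0, 0, 0.55, 0], [-0.5, -0.1, 0.2, 0.7, 0], [-0.5, -0.2, 0.4, 0.85, 0], [-0.5, -0.4, 0.6, 0.97, 0], [-0.5, -0.5, 0.8, 0.97, 0], [-0.5, -0.5, 0.9, 0.97, 0], [-0.5, -0.5, 0.9, 0.97, 0], [-0.5, -0.5, 0.9, 0.97, 0], [-0.5, -0.5, 0.9, 0.97, 0]],
])

```text
t: 10.07
tool_pos: [0.4857, 0.2152, 0.2499]
orientation: [2.41, 2.014, 0.001]
force: [0.6, -1.1, 0.8]
opening: 0.0697
gripper_force: 0.0
```

```bash
python3 - <<'E' 2>/dev/null
from h import *
for n in ('scene','side','wrist'):
    im,d,P=grab(n,n+'3'); print(n); lids(im,P)
s=telemetry.read_state(); print(s['tool_pos'],s['opening'],s['force'])
E
```

```text
scene
lid px [133. 168.] n 53 circ 0.3748 -0.4323 rad 0.0129 mean [ 0.3743 -0.4316  0.1491]
lid px [426. 172.] n 89 circ 0.4261 0.3672 rad 0.0195 mean [0.4261 0.3685 0.0614]
lid px [388. 182.] n 65 circ 0.4471 0.2488 rad 0.0189 mean [0.4465 0.2494 0.0605]
lid px [293. 223.] n 140 circ 0.5606 -0.0388 rad 0.0193 mean [ 0.5613 -0.04    0.082 ]
lid px [323. 228.] n 138 circ 0.5888 0.0324 rad 0.0198 mean [0.5891 0.0327 0.083 ]
side
lid px [376. 120.] n 32 circ 0.3709 -0.4296 rad 0.0133 mean [ 0.3707 -0.4288  0.1499]
lid px [303. 329.] n 269 circ 0.4414 0.2482 rad 0.0192 mean [0.4412 0.2491 0.0605]
lid px [299. 394.] n 414 circ 0.4213 0.3708 rad 0.02 mean [0.4216 0.3718 0.0616]
wrist
lid px [194.  58.] n 972 circ 0.4234 0.3686 rad 0.0194 mean [0.4233 0.3684 0.0614]
lid px [234. 162.] n 729 circ 0.4427 0.2456 rad 0.0194 mean [0.4432 0.2501 0.0604]
lid px [366. 361.] n 197 circ 0.557 -0.0358 rad 0.0167 mean [ 0.5571 -0.0312  0.0829]
[0.48626471 0.21332652 0.24904419] 0.06952311482822604 [-0.11915014 -0.12381581  0.55376331]
```

Emit:
send_rows([
  [[-0.5, -0.1, 0.1, -0.15, 0], [-0.5, -0.214, 0.165, -0.3, 0], [-0.5, -0.214, 0.165, -0.45, 0], [-0.5, -0.214, 0.165, -0.6, 0], [-0.5, -0.214, 0.165, -0.72, 0], [-0.5, -0.214, 0.165, -0.75, 0], [-0.5, -0.214, 0.165, -0.75, 0], [-0.5, -0.214, 0.165, -0.75, 0]],
])

```text
t: 10.88
tool_pos: [0.4439, 0.2468, 0.1003]
orientation: [2.415, 2.01, 0.0]
force: [0.5, 0.6, -0.2]
opening: 0.0699
gripper_force: 0.0
```

Emit:
send_rows([
  [[-0.5, 0, 0, -0.15, 0], [-0.5, 0, 0, -0.28, 0], [-0.5, 0, 0, -0.35, 0], [-0.5, 0, 0, -0.35, 0], [1, 0, 0, -0.35, 0], [1, 0, 0, -0.35, 0], [1, 0, 0, -0.35, 0], [1, 0, 0, -0.35, 0], [1, 0, 0, -0.35, 0], [1, 0, 0, -0.35, 0], [1, 0, 0, -0.25, 0], [1, 0, 0, -0.1, 0], [1, 0, 0, 0.1, 0], [1, 0, 0, 0.25, 0], [1, 0, 0, 0.3, 0], [1, 0, 0, 0.3, 0]],
])

```text
t: 12.22
tool_pos: [0.4456, 0.2485, 0.1638]
orientation: [2.412, 2.01, 0.011]
force: [0.0, 0.5, -2.4]
opening: 0.0494
gripper_force: 25.0
```

Emit:
send_rows([
  [[1, 0.03, -0.08, 0, 0], [1, 0.06, -0.22, 0, 0], [1, 0.1, -0.38, 0, 0], [1, 0.15, -0.54, 0, 0], [1, 0.2, -0.7, 0, 0], [1, 0.25, -0.86, 0, 0], [1, 0.3, -1, 0, 0]],
])

```text
t: 12.8
tool_pos: [0.502, 0.0454, 0.1569]
orientation: [-2.412, -2.01, 0.005]
force: [-0.0, -0.9, -1.6]
opening: 0.0496
gripper_force: 25.0
```

Emit:
send_rows([
  [[1, 0.03, -0.16, 0, 0], [1, 0.06, -0.32, 0, 0], [1, 0.1, -0.48, 0, 0], [1, 0.15, -0.64, 0, 0], [1, 0.2, -0.8, 0, 0], [1, 0.22, -0.92, 0, 0], [1, 0.227, -1, 0, 0], [1, 0.227, -1, 0, 0]],
])

```text
t: 13.47
tool_pos: [0.5473, -0.1554, 0.1566]
orientation: [-2.414, -2.006, 0.004]
force: [-0.3, 0.2, -1.1]
opening: 0.0493
gripper_force: 25.0
```

Emit:
send_rows([
  [[1, 0, -0.05, 0, 0], [1, 0, -0.098, 0, 0], [1, 0, -0.098, 0, 0], [1, 0, -0.098, -0.12, 0], [1, 0, -0.098, -0.26, 0], [1, 0, -0.098, -0.4, 0], [1, 0, -0.098, -0.5, 0], [1, 0, -0.098, -0.53, 0], [1, 0, -0.098, -0.538, 0], [1, 0, -0.098, -0.538, 0], [1, 0, -0.098, -0.538, 0]],
])

```text
t: 14.38
tool_pos: [0.5488, -0.1716, 0.0523]
orientation: [2.412, 2.012, 0.0]
force: [0.2, -0.2, -1.5]
opening: 0.0494
gripper_force: 25.0
```

Release, rise, and go to look over the last jar. Then measure again.

Emit:
send_rows([
  [[-0.42, 0, 0, 0, 0], [-0.42, 0, 0, 0, 0], [-0.42, 0, 0, 0, 0], [-0.42, 0, 0, 0, 0], [-0.42, 0, 0, 0.12, 0], [-0.42, 0, 0, 0.27, 0], [-0.42, 0, 0, 0.42, 0], [-0.42, 0, 0, 0.57, 0], [-0.5, -0.05, 0.15, 0.7, 0], [-0.5, -0.1, 0.3, 0.8, 0], [-0.5, -0.15, 0.45, 0.9, 0], [-0.5, -0.2, 0.6, 0.98, 0], [-0.5, -0.2, 0.8, 0.98, 0], [-0.5, -0.2, 1, 0.98, 0]],
])

```text
t: 15.55
tool_pos: [0.5089, 0.0288, 0.2503]
orientation: [2.413, 2.008, 0.005]
force: [0.0, 0.3, -0.5]
opening: 0.0696
gripper_force: 0.0
```

Emit:
send_rows([
  [[-0.5, -0.05, 0.16, 0, 0], [-0.5, -0.1, 0.32, 0, 0], [-0.5, -0.15, 0.48, 0, 0], [-0.5, -0.2, 0.64, 0, 0], [-0.5, -0.3, 0.8, 0, 0], [-0.5, -0.35, 1, 0, 0], [-0.5, -0.35, 1, 0, 0], [-0.5, -0.35, 1, 0, 0]],
])

```text
t: 16.22
tool_pos: [0.4378, 0.2296, 0.2482]
orientation: [2.409, 2.017, 0.0]
force: [0.1, -1.3, 1.0]
opening: 0.0697
gripper_force: 0.0
```

```bash
python3 - <<'E' 2>/dev/null
from h import *
for n in ('scene','side','wrist'):
    im,d,P=grab(n,n+'4'); print(n); lids(im,P)
s=telemetry.read_state(); print(s['tool_pos'],s['opening'],s['force'])
E
```

```text
scene
lid px [133. 168.] n 53 circ 0.3737 -0.4319 rad 0.0126 mean [ 0.3742 -0.4318  0.1488]
lid px [426. 172.] n 89 circ 0.4267 0.3678 rad 0.0185 mean [0.4263 0.3677 0.0619]
lid px [293. 223.] n 138 circ 0.5623 -0.0401 rad 0.0192 mean [ 0.5633 -0.0399  0.0818]
lid px [240. 225.] n 136 circ 0.5512 -0.1726 rad 0.0201 mean [ 0.5506 -0.1742  0.0819]
lid px [323. 229.] n 137 circ 0.5917 0.0306 rad 0.0186 mean [0.5922 0.0319 0.0833]
side
lid px [376. 120.] n 35 circ 0.3712 -0.4277 rad 0.0134 mean [ 0.3712 -0.4278  0.1502]
lid px [263. 232.] n 59 circ 0.5879 0.0413 rad 0.0153 mean [0.5842 0.0425 0.0832]
lid px [299. 394.] n 413 circ 0.422 0.371 rad 0.0196 mean [0.4216 0.3718 0.0615]
wrist
lid px [240.  59.] n 1064 circ 0.4229 0.3687 rad 0.0196 mean [0.423  0.3684 0.0613]
[0.43900883 0.22686653 0.24802802] 0.07007466504098012 [ 0.26983498  0.11875371 -0.25397118]
```

Emit:
send_rows([
  [[-0.5, -0.03, 0.15, -0.1, 0], [-0.5, -0.05, 0.3, -0.2, 0], [-0.5, -0.075, 0.45, -0.3, 0], [-0.5, -0.075, 0.6, -0.4, 0], [-0.5, -0.075, 0.71, -0.5, 0], [-0.5, -0.075, 0.71, -0.65, 0], [-0.5, -0.075, 0.71, -0.742, 0], [-0.5, -0.075, 0.71, -0.742, 0], [-0.5, -0.075, 0.71, -0.742, 0]],
])

```text
t: 17.12
tool_pos: [0.4237, 0.368, 0.0986]
orientation: [-2.415, -2.009, 0.005]
force: [-0.3, -0.5, 0.3]
opening: 0.0695
gripper_force: 0.0
```

Emit:
send_rows([
  [[-0.5, 0, 0, -0.15, 0], [-0.5, 0, 0, -0.28, 0], [-0.5, 0, 0, -0.35, 0], [-0.5, 0, 0, -0.35, 0], [1, 0, 0, -0.35, 0], [1, 0, 0, -0.35, 0], [1, 0, 0, -0.35, 0], [1, 0, 0, -0.35, 0], [1, 0, 0, -0.35, 0], [1, 0, 0, -0.35, 0], [1, 0, 0, -0.25, 0], [1, 0, 0, -0.1, 0], [1, 0, 0, 0.1, 0], [1, 0, 0, 0.25, 0], [1, 0, 0, 0.3, 0], [1, 0, 0, 0.3, 0]],
])

```text
t: 18.45
tool_pos: [0.4257, 0.3714, 0.1641]
orientation: [2.413, 2.011, 0.012]
force: [0.5, 0.1, -0.5]
opening: 0.0498
gripper_force: 25.0
```

Emit:
send_rows([
  [[1, 0.02, -0.08, 0, 0], [1, 0.06, -0.22, 0, 0], [1, 0.1, -0.38, 0, 0], [1, 0.14, -0.54, 0, 0], [1, 0.18, -0.7, 0, 0], [1, 0.22, -0.86, 0, 0], [1, 0.25, -1, 0, 0]],
])

```text
t: 19.03
tool_pos: [0.4725, 0.1676, 0.1569]
orientation: [-2.412, -2.01, 0.005]
force: [0.5, -0.0, -1.7]
opening: 0.0503
gripper_force: 25.0
```

Emit:
send_rows([
  [[1, 0.04, -0.16, 0, 0], [1, 0.08, -0.32, 0, 0], [1, 0.12, -0.48, 0, 0], [1, 0.16, -0.64, 0, 0], [1, 0.2, -0.8, 0, 0], [1, 0.25, -1, 0, 0]],
])

```text
t: 19.53
tool_pos: [0.5221, -0.0307, 0.1568]
orientation: [-2.41, -2.01, 0.003]
force: [1.6, -0.2, -1.0]
opening: 0.0496
gripper_force: 25.0
```

Emit:
send_rows([
  [[1, 0.08, -0.14, 0, 0], [1, 0.16, -0.27, 0, 0], [1, 0.19, -0.36, 0, 0], [1, 0.19, -0.38, 0, 0], [1, 0.19, -0.38, 0, 0], [1, 0.19, -0.38, -0.12, 0], [1, 0.19, -0.38, -0.26, 0], [1, 0.19, -0.38, -0.4, 0], [1, 0.19, -0.38, -0.5, 0], [1, 0.19, -0.38, -0.53, 0], [1, 0.19, -0.38, -0.538, 0], [1, 0.19, -0.38, -0.538, 0], [1, 0.19, -0.38, -0.538, 0]],
])

```text
t: 20.62
tool_pos: [0.5608, -0.1048, 0.0514]
orientation: [-2.411, -2.012, 0.001]
force: [0.2, 0.6, -1.6]
opening: 0.0495
gripper_force: 25.0
```

Emit:
send_rows([
  [[-0.42, 0, 0, 0, 0], [-0.42, 0, 0, 0, 0], [-0.42, 0, 0, 0, 0], [-0.42, 0, 0, 0, 0], [-0.42, 0, 0, 0.12, 0], [-0.42, 0, 0, 0.27, 0], [-0.42, 0, 0, 0.42, 0], [1, 0, 0, 0.57, 0], [1, -0.2, 0, 0.7, 0], [1, -0.4, 0, 0.85, 0], [1, -0.5, 0, 0.95, 0], [1, -0.5, 0, 0.95, 0], [1, -0.5, 0, 0.95, 0], [1, -0.5, 0, 0.95, 0], [1, -0.5, 0, 0.95, 0], [1, -0.5, 0, 0.95, 0]],
])

```text
t: 21.95
tool_pos: [0.4614, -0.1059, 0.2402]
orientation: [-2.411, -2.01, 0.002]
force: [-0.6, -0.0, -0.7]
opening: 0.0106
gripper_force: 0.0
```

```bash
python3 - <<'E' 2>/dev/null
from h import *
for n in ('scene','side','wrist'):
    im,d,P=grab(n,n+'5'); np.save(n+'5.npy',P); print(n); lids(im,P)
s=telemetry.read_state(); print(s['tool_pos'],s['opening'],s['force'])
E
```

```text
scene
lid px [133. 168.] n 53 circ 0.3757 -0.4317 rad 0.0128 mean [ 0.3746 -0.4315  0.1493]
lid px [293. 224.] n 141 circ 0.5655 -0.0407 rad 0.0201 mean [ 0.5655 -0.0407  0.082 ]
lid px [238. 227.] n 104 circ 0.5526 -0.1766 rad 0.0188 mean [ 0.5548 -0.1783  0.0822]
lid px [268. 227.] n 90 circ 0.5629 -0.106 rad 0.0187 mean [ 0.5659 -0.1042  0.083 ]
lid px [323. 229.] n 136 circ 0.5928 0.0331 rad 0.0199 mean [0.5935 0.0313 0.0831]
side
lid px [298. 179.] n 63 circ 0.549 -0.1724 rad 0.0186 mean [ 0.5511 -0.176   0.0823]
lid px [288. 196.] n 70 circ 0.5593 -0.1026 rad 0.018 mean [ 0.561  -0.0996  0.0832]
lid px [281. 212.] n 122 circ 0.5628 -0.0368 rad 0.0197 mean [ 0.5619 -0.0377  0.0822]
lid px [262. 230.] n 138 circ 0.5896 0.0356 rad 0.0198 mean [0.5898 0.0351 0.0831]
wrist
lid px [387.  37.] n 1093 circ 0.5912 0.0316 rad 0.0198 mean [0.5906 0.0312 0.0831]
lid px [373. 112.] n 1198 circ 0.5632 -0.0406 rad 0.0197 mean [ 0.563  -0.0406  0.0825]
lid px [382. 175.] n 691 circ 0.5603 -0.107 rad 0.0197 mean [ 0.5638 -0.1028  0.0836]
lid px [377. 246.] n 647 circ 0.5503 -0.1762 rad 0.0196 mean [ 0.5517 -0.1789  0.0825]
[ 0.46151489 -0.10598381  0.24076085] 0.0012103690937940146 [-0.39531694 -0.5326783  -0.40396356]
```

View pics/wrist5.png

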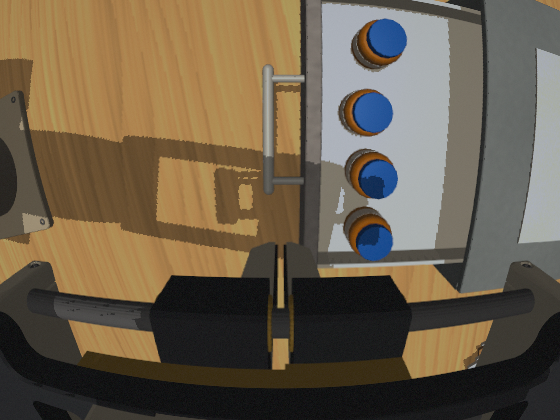

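Wrist view: four upright jars stand in a row in the open drawer, lids at (387,40), (373,112), (380,178) and (374,240). Next I press the lids.

Emit:
send_rows([
  [[1, 0.15, 0.005, 0, 0], [1, 0.3, 0.005, -0.1, 0], [1, 0.42, 0.005, -0.2, 0], [1, 0.4975, 0.005, -0.35, 0], [1, 0.4975, 0.005, -0.5, 0], [1, 0.4975, 0.005, -0.62, 0], [1, 0.4975, 0.005, -0.68, 0], [1, 0.4975, 0.005, -0.7, 0], [1, 0.4975, 0.005, -0.715, 0], [1, 0.4975, 0.005, -0.73, 0], [1, 0.4975, 0.005, -0.74, 0], [1, 0.4975, 0.005, -0.745, 0], [1, 0.4975, 0.005, -0.745, 0], [1, 0.4975, 0.005, -0.745, 0]],
])

```text
t: 23.27
tool_pos: [0.5629, -0.1055, 0.0957]
orientation: [2.411, 2.009, 0.004]
force: [0.1, 0.9, 6.2]
opening: 0.0007
gripper_force: 2.9
```

Emit:
send_rows([
  [[1, 0, 0, -0.008, 0], [1, 0, 0, -0.016, 0], [1, 0, 0, -0.016, 0], [1, 0, 0, -0.016, 0], [1, 0, 0, -0.016, 0]],
])

```text
t: 23.68
tool_pos: [0.5651, -0.1059, 0.0951]
orientation: [2.408, 2.007, 0.009]
force: [0.6, 2.5, 17.9]
opening: 0.0005
gripper_force: 8.4
```

Emit:
send_rows([
  [[1, 0, 0, 0.08, 0], [1, 0, 0, 0.15, 0], [1, -0.025, -0.15, 0.15, 0], [1, -0.05, -0.3, 0.15, 0], [1, -0.05, -0.35, 0.15, 0], [1, -0.05, -0.35, 0.12, 0], [1, -0.05, -0.35, 0.07, 0], [1, -0.05, -0.35, 0.05, 0], [1, -0.05, -0.35, 0.035, 0], [1, -0.05, -0.35, 0.02, 0], [1, -0.05, -0.35, 0.01, 0], [1, -0.05, -0.35, 0, 0], [1, -0.05, -0.35, -0.005, 0], [1, -0.05, -0.35, -0.005, 0], [1, -0.05, -0.35, -0.005, 0], [1, -0.05, -0.35, -0.005, 0]],
])

```text
t: 25.02
tool_pos: [0.5562, -0.1754, 0.0949]
orientation: [2.404, 2.007, 0.009]
force: [-0.1, 1.8, 28.8]
opening: 0.0011
gripper_force: 14.6
```

Emit:
send_rows([
  [[1, 0, 0, 0.08, 0], [1, 0, 0, 0.15, 0], [1, 0.02, 0.15, 0.15, 0], [1, 0.03, 0.3, 0.15, 0], [1, 0.05, 0.45, 0.15, 0], [1, 0.06, 0.6, 0.15, 0], [1, 0.06, 0.68, 0.15, 0], [1, 0.06, 0.68, 0.12, 0], [1, 0.06, 0.68, 0.07, 0], [1, 0.06, 0.68, 0.05, 0], [1, 0.06, 0.68, 0.035, 0], [1, 0.06, 0.68, 0.02, 0], [1, 0.06, 0.68, 0.01, 0], [1, 0.06, 0.68, 0.005, 0], [1, 0.06, 0.68, 0, 0], [1, 0.06, 0.68, 0, 0], [1, 0.06, 0.68, 0, 0], [1, 0.06, 0.68, 0, 0]],
])

```text
t: 26.52
tool_pos: [0.5685, -0.0395, 0.0949]
orientation: [2.409, 2.005, 0.015]
force: [1.1, 8.2, 30.1]
opening: 0.0005
gripper_force: 15.1
```

Emit:
send_rows([
  [[1, 0, 0, 0.08, 0], [1, 0, 0, 0.15, 0], [1, 0.05, 0.15, 0.15, 0], [1, 0.1, 0.3, 0.15, 0], [1, 0.14, 0.365, 0.15, 0], [1, 0.14, 0.365, 0.12, 0], [1, 0.14, 0.365, 0.07, 0], [1, 0.14, 0.365, 0.05, 0], [1, 0.14, 0.365, 0.035, 0], [1, 0.14, 0.365, 0.02, 0], [1, 0.14, 0.365, 0.01, 0], [1, 0.14, 0.365, 0.005, 0], [1, 0.14, 0.365, 0, 0], [1, 0.14, 0.365, 0, 0], [1, 0.14, 0.365, 0, 0], [1, 0.14, 0.365, 0, 0]],
])

```text
t: 27.85
tool_pos: [0.5958, 0.0322, 0.0947]
orientation: [2.409, 2.004, 0.013]
force: [0.4, 1.3, 29.6]
opening: 0.0005
gripper_force: 14.6
```

Lift away and check.

Emit:
send_rows([
  [[1, 0, 0, 0.1, 0], [1, 0, 0, 0.25, 0], [1, 0, 0, 0.4, 0], [1, -0.2, -0.2, 0.5, 0], [1, -0.4, -0.4, 0.65, 0], [1, -0.6, -0.5, 0.75, 0], [1, -0.67, -0.6, 0.75, 0], [1, -0.67, -0.69, 0.75, 0], [1, -0.67, -0.69, 0.75, 0], [1, -0.67, -0.69, 0.75, 0]],
])

```text
t: 28.68
tool_pos: [0.4558, -0.1069, 0.2387]
orientation: [2.419, 2.004, -0.0]
force: [-0.6, 0.0, -0.2]
opening: 0.0007
gripper_force: 0.0
```

```bash
python3 - <<'E' 2>/dev/null
from h import *
for n in ('scene','side','wrist'):
    im,d,P=grab(n,n+'6'); np.save(n+'6.npy',P); print(n); lids(im,P)
    if n=='side': cv2.imwrite('pics/side6c.png',cv2.resize(im[150:270,200:360],None,fx=5,fy=5,interpolation=cv2.INTER_CUBIC))
    if n=='wrist':
      for v in range(0,260,15):
        q=P[v,255:285]; q=q[(q[:,2]>.06)&(q[:,2]<.08)]
        if len(q): print(v,np.median(q,0).round(4))
s=telemetry.read_state(); print(s['tool_pos'],s['opening'],s['force'])
E
```

```text
scene
lid px [133. 168.] n 53 circ 0.374 -0.4312 rad 0.0121 mean [ 0.3745 -0.4315  0.1493]
lid px [293. 232.] n 144 circ 0.5864 -0.0441 rad 0.02 mean [ 0.5869 -0.0443  0.0777]
lid px [267. 234.] n 146 circ 0.5831 -0.1104 rad 0.0194 mean [ 0.584  -0.11    0.0778]
lid px [323. 238.] n 138 circ 0.6146 0.027 rad 0.0192 mean [0.6155 0.0276 0.0777]
lid px [249. 241.] n 150 circ 0.5983 -0.1569 rad 0.0198 mean [ 0.5991 -0.1569  0.0778]
side
lid px [280. 182.] n 96 circ 0.5961 -0.1551 rad 0.02 mean [ 0.596  -0.1544  0.0777]
lid px [281. 194.] n 109 circ 0.5811 -0.1085 rad 0.0207 mean [ 0.5815 -0.1068  0.0779]
lid px [273. 211.] n 117 circ 0.5831 -0.0411 rad 0.0186 mean [ 0.5832 -0.041   0.0781]
lid px [254. 228.] n 136 circ 0.6114 0.0306 rad 0.0193 mean [0.6112 0.0311 0.078 ]
wrist
lid px [411.  41.] n 1007 circ 0.6124 0.0275 rad 0.0197 mean [0.6121 0.0273 0.0781]
lid px [398. 114.] n 1105 circ 0.5848 -0.0447 rad 0.0196 mean [ 0.5843 -0.0445  0.0782]
lid px [402. 178.] n 1025 circ 0.5817 -0.1094 rad 0.0196 mean [ 0.5813 -0.1093  0.0782]
lid px [418. 219.] n 863 circ 0.5969 -0.1573 rad 0.0197 mean [ 0.5963 -0.1567  0.0783]
[ 0.45682301 -0.10398435  0.2377531 ] 0.0006755337036532945 [ 0.05355378  0.0031901  -0.54455217]
```

View pics/side6c.png

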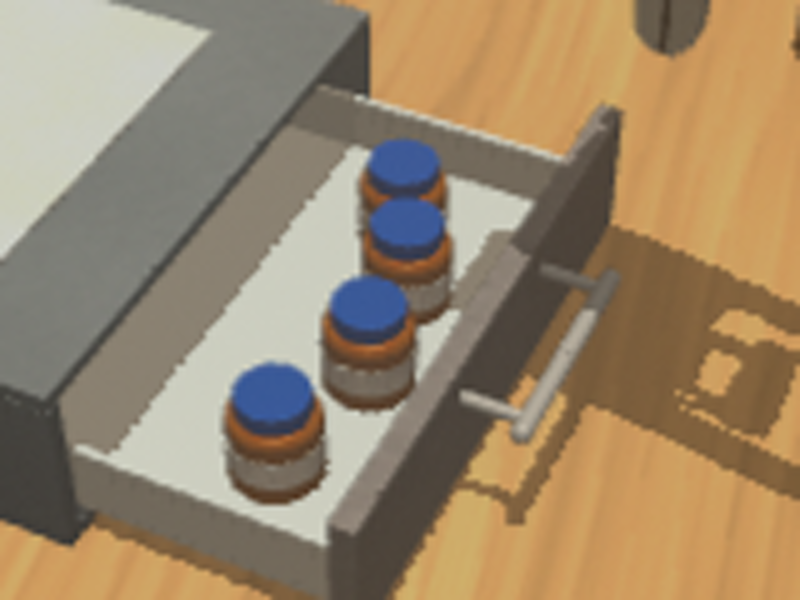

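View pics/wrist6.png

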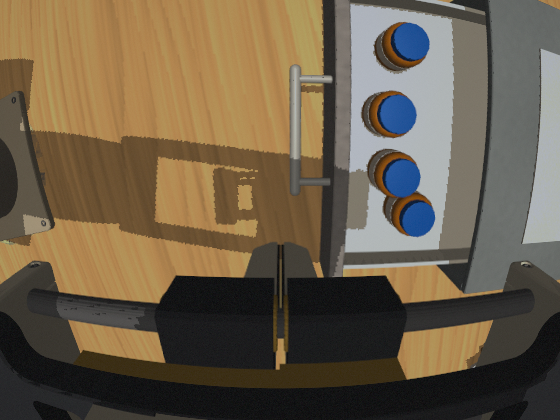

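Side and wrist views show all lids flush with no red. One jar at (415,215) was knocked but still stands, and the drawer is still about 0.14 m out. I'll push it shut by the handle.

Emit:
send_rows([
  [[1, -0.05, 0.15, 0, 0], [1, -0.1, 0.34, 0, 0], [1, -0.1, 0.34, -0.1, 0], [1, -0.1, 0.34, -0.25, 0], [1, -0.1, 0.34, -0.4, 0], [1, -0.1, 0.34, -0.55, 0], [1, -0.1, 0.34, -0.7, 0], [1, -0.1, 0.34, -0.8, 0], [1, -0.1, 0.34, -0.835, 0], [1, -0.1, 0.34, -0.835, 0]],
])

```text
t: 29.67
tool_pos: [0.4351, -0.0349, 0.0692]
orientation: [-2.408, -2.011, 0.005]
force: [-0.4, -0.2, 0.9]
opening: 0.0003
gripper_force: 0.0
```

Emit:
send_rows([
  [[1, 0.02, -0.004, 0, 0], [1, 0.04, -0.007, 0, 0], [1, 0.06, -0.011, 0, 0], [1, 0.08, -0.014, 0, 0], [1, 0.1, -0.018, 0, 0], [1, 0.125, -0.022, 0, 0], [1, 0.15, -0.027, 0, 0], [1, 0.18, -0.032, 0, 0], [1, 0.21, -0.037, 0, 0], [1, 0.24, -0.043, 0, 0], [1, 0.27, -0.048, 0, 0], [1, 0.3, -0.053, 0, 0], [1, 0.33, -0.059, 0, 0], [1, 0.36, -0.064, 0, 0], [1, 0.39, -0.069, 0, 0], [1, 0.42, -0.075, 0, 0], [1, 0.45, -0.08, 0, 0], [1, 0.48, -0.085, 0, 0], [1, 0.51, -0.091, 0, 0], [1, 0.53, -0.094, 0, 0]],
])

```text
t: 31.33
tool_pos: [0.5438, -0.0551, 0.0718]
orientation: [2.413, 2.011, 0.0]
force: [-3.1, -0.2, 0.9]
opening: 0.0006
gripper_force: 1.1
```

Emit:
send_rows([
  [[1, 0.03, -0.005, 0, 0], [1, 0.06, -0.01, 0, 0], [1, 0.09, -0.016, 0, 0], [1, 0.12, -0.021, 0, 0], [1, 0.15, -0.027, 0, 0], [1, 0.18, -0.032, 0, 0], [1, 0.2, -0.036, 0, 0], [1, 0.22, -0.039, 0, 0], [1, 0.235, -0.042, 0, 0], [1, 0.245, -0.044, 0, 0], [1, 0.255, -0.046, 0, 0], [1, 0.265, -0.047, 0, 0], [1, 0.27, -0.048, 0, 0], [1, 0.27, -0.048, 0, 0], [1, 0.27, -0.048, 0, 0]],
])

```text
t: 32.58
tool_pos: [0.5974, -0.0645, 0.072]
orientation: [2.413, 2.011, 0.001]
force: [-0.4, -0.5, -0.2]
opening: 0.0006
gripper_force: 0.0
```

```bash
python3 - <<'E' 2>/dev/null
from h import *
im,d,P=grab('side','side7')
cv2.imwrite('pics/side7c.png',cv2.resize(im[90:270,110:350],None,fx=3,fy=3,interpolation=cv2.INTER_CUBIC))
E
```

```text
(no output)
```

View pics/side7c.png

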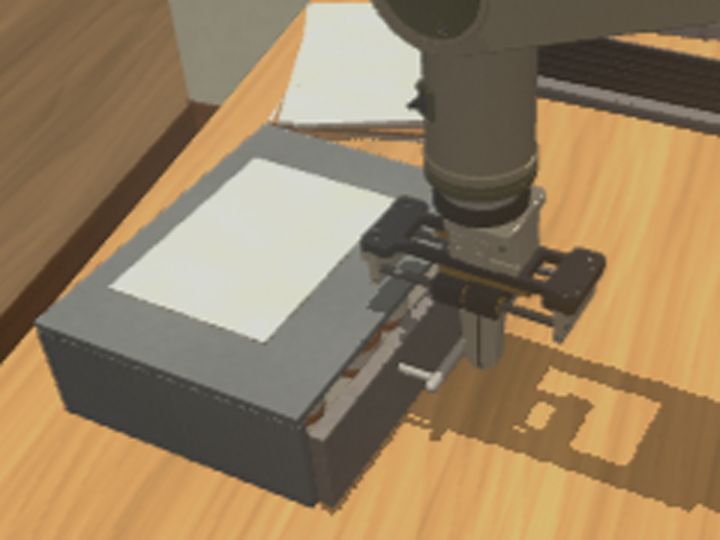

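The drawer is almost shut, with the panel edge near (320,430). The contact force is about zero, so I'll push on to the stop.

Emit:
send_rows([
  [[1, 0.01, -0.002, 0, 0], [1, 0.02, -0.004, 0, 0], [1, 0.03, -0.005, 0, 0], [1, 0.03, -0.005, 0, 0], [1, 0.03, -0.005, 0, 0]],
])

```text
t: 33.05
tool_pos: [0.6029, -0.0655, 0.0719]
orientation: [-2.413, -2.011, 0.001]
force: [-5.6, 1.6, 3.5]
opening: 0.0002
gripper_force: 2.6
```

Emit:
send_rows([
  [[1, 0.01, -0.002, 0, 0], [1, 0.015, -0.003, 0, 0], [1, 0.015, -0.003, 0, 0], [1, 0.015, -0.003, 0, 0]],
])

```text
t: 33.38
tool_pos: [0.6031, -0.0656, 0.0718]
orientation: [-2.409, -2.008, 0.007]
force: [-20.5, 3.7, 15.7]
opening: 0.0004
gripper_force: 10.9
```

Hard stop: the drawer is shut. Back off, rise and check.

Emit:
send_rows([
  [[1, -0.05, 0.009, 0, 0], [1, -0.15, 0.027, 0, 0], [1, -0.25, 0.045, 0, 0], [1, -0.35, 0.063, 0.05, 0], [1, -0.5, 0.09, 0.15, 0], [1, -0.6, 0.1, 0.3, 0], [1, -0.6, 0.1, 0.5, 0], [1, -0.6, 0.1, 0.6, 0], [1, -0.6, 0.1, 0.7, 0], [1, -0.6, 0.1, 0.7, 0], [1, -0.6, 0.1, 0.7, 0], [1, -0.6, 0.1, 0.7, 0]],
])

```text
t: 34.38
tool_pos: [0.486, -0.0462, 0.2108]
orientation: [-2.413, -2.011, 0.001]
force: [-0.0, 1.2, -0.7]
opening: 0.0003
gripper_force: 0.0
```

```bash
python3 - <<'E' 2>/dev/null
from h import *
im,d,P=grab('wrist','wrist8')
for v in range(0,300,20):
    q=P[v,230:400]; q=q[(q[:,2]>.066)&(q[:,2]<.078)&(q[:,0]<.64)]
    if len(q)>3: print(v,np.median(q,0).round(4))
im,d,P=grab('side','side8')
cv2.imwrite('pics/side8c.png',cv2.resize(im[90:270,110:350],None,fx=3,fy=3,interpolation=cv2.INTER_CUBIC))
E
```

```text
(no output)
```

View pics/side8c.png

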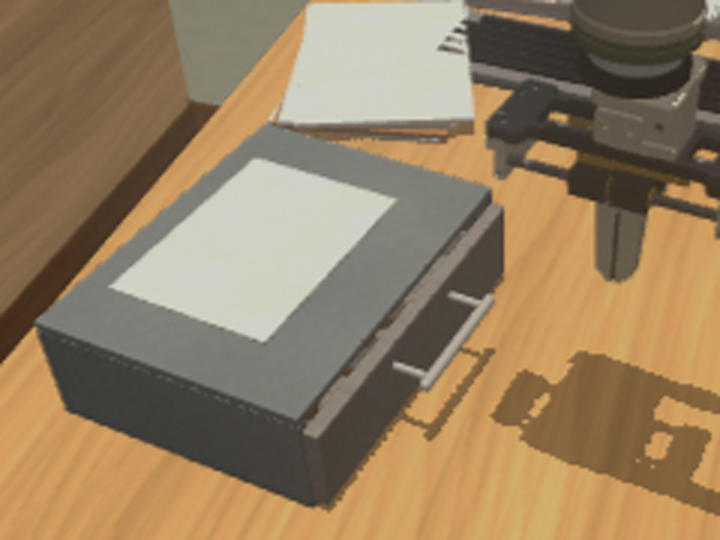

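Run:
```python
from h import *
im,d,P=grab('scene','scene8'); P0=np.load('scene0.npy')
def ctr(P):
    m=(P[...,2]>.06)&(P[...,2]<.08)&(P[...,0]<.636)&(P[...,0]>.59)&(P[...,1]<-.005)&(P[...,1]>-.135)
    m[:240]=0;m[252:]=0
    Q=P[m]; 
    return m.sum(),Q.mean(0).round(4),(Q[:,0]*.984-Q[:,1]*.178).mean().round(4)
print(ctr(P0),ctr(P))
a=cv2.imread('pics/scene0.png')
cv2.imwrite('pics/cmp.png',cv2.resize(np.vstack([x[225:285,195:365] for x in (a,im)]),None,fx=4,fy=4,interpolation=cv2.INTER_CUBIC))
```

```text
(np.int64(242), array([ 0.6204, -0.0747,  0.0711]), np.float64(0.6237)) (np.int64(214), array([ 0.6242, -0.0785,  0.0712]), np.float64(0.6282))
```

View pics/cmp.png

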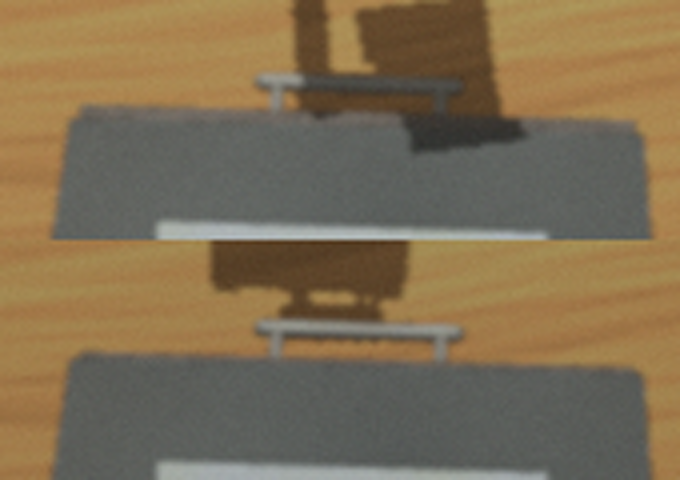

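The handle now sits about 5 mm further in than at the start, so the drawer is fully shut.

```bash
python3 -c "
from plant import order
print(order.close_job())"
```

```text
the job is handed in; nothing more can be done
None
```

I handed the job in: all four jars were upright in the drawer with lids measured fully home, and the drawer was pushed to its hard stop at about 34 s of the 210 s; one jar got knocked but stayed standing, the jars were not seen again once it shut, and no verdict came back.

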